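# Set up a block on the cross slide

### The job

Set up the drilling job on the hand-cranked cross slide: take the small wooden block out of its cradle and seat it flat and centred in the channel on the carriage, then turn the crank until the carriage's pointer stands point to point with the rider on the scale. Last, push the click rod at the slide's end in to its middle click (not all the way), and leave everything else on the bench as it stands.

Things in the scene. Friction and masses are not known exactly. Their poses are not given: they have to be found in the camera images.
- block_center (a point): small plain wooden block, 40 (x) x 50 (y) x 20 (z) mm; this is its centre, z up. It starts in the cradle. Two other plain wooden offcuts on the bench are not it.
- cradle: fixed dark wooden cradle, origin under its centre on the bench; floor 10 mm high, 34 mm wide (x). End walls at its +-y ends (inner faces y = +-28 mm, 10 mm thick, 40 mm wide, tops 42 mm above the bench) cover the block's 40 mm end faces; the block's long faces (+-x, 40 mm apart) are free. The block's y lies along the cradle's y.
- slide_base: fixed grey cross slide, origin under it on the bench; plate 124 (x) x 380 (y -215 to +165) x 14 mm. Gear box (78 x 86, top 60 mm high) with the crank on it at y = -155, carriage in the middle, end plate (64 mm high) at y = +140, click rod beyond it. Scale along the -x edge, which faces the robot.
- nest_floor (a point): centre of the carriage's channel floor, 44 mm above the bench, axes as slide_base's. Channel open at both x ends; steel cheeks 48 mm apart in y, 10 thick, 38 long in x, 30 mm higher than the floor. Floor 40 mm long in x, so the block, its 50 mm along x, stands out 5 mm at each end, to be gripped by its end faces; space beyond is free 14 mm below the floor.
- pointer_tip (a point): tip of the carriage's thin steel pointer, on its -x side just above the scale; the carriage carries it
- mark_tip (a point): tip of the fixed rider clamped to the base's -x edge, pointing at the scale: the mark to reach. Pointer and rider are point to point when both have the same y in slide_base's frame. The mark always lies farther toward +y of slide_base than the pointer starts, by 20 to 50 mm.
- crank_hub (a point): centre of the handwheel on its vertical axis, at the hub's top, 76 mm above the bench. Rim radius 45 mm (50 outside). Clockwise from above moves the carriage along slide_base's +y, 20 mm a full turn, anticlockwise back; the travel is 62 mm between stops. Turning takes about 3 N at the handle; it stays where it is left.
- crank_handle (a point): centre of the handwheel's upright handle, 45 mm from the axis; it is 19 mm thick and 42 mm tall (from 78 to 120 mm above the bench) and spins freely on its pin, so it can be carried round in a circle without turning the hand
- rod_knob (a point): centre of the round knob on the click rod, 24 mm diameter, 22 mm long, its axis level along slide_base's y, 42 mm above the bench; it can be pinched from above across slide_base's x
- lock_rod (a joint): how far the click rod is pushed in (m, along slide_base's -y): 0 pulled out (as it starts), 0.015 middle click, 0.030 fully in. It takes about 7 N to leave a click, and it snaps into the nearest click when let go.
- tin: bystander: metal tin, 78 mm across, 77 high; origin under its centre
- big_offcut: bystander: wooden offcut 55 (x) x 90 (y) x 34 mm; origin under its centre
- tape_measure: bystander: tape measure 72 (x) x 85 (y) x 35 mm; origin under its middle
- small_offcut: bystander: thin wooden offcut 20 (x) x 50 (y) x 12 mm; origin under its centre
- glue_bottle: bystander: glue bottle, 62 mm across, 186 high; origin under its centre
- screwdriver: bystander: screwdriver, 28 x 206 (y) x 32 mm; origin under its middle

How it is judged:
On the way, in this order (a step that is already met when the one before it is completed fails the run):
1. the block lies flat in the carriage's channel, let go (x of block_center in the frame of nest_floor between -0.012 and 0.012 m and y of block_center in the frame of nest_floor between -0.006 and 0.006 m and z of block_center in the frame of nest_floor below 0.013 m and angle between the y axis of block_center and the x axis of nest_floor, either way round below 0.2 rad and angle between block_center's own z axis and vertical below 0.12 rad and contact force between the fingers and anything else below 0.05 N), for 0.2 s.
2. the pointer stands at the rider's point (y of pointer_tip in the frame of mark_tip between -0.002 and 0.002 m and contact force between the fingers and anything else below 0.05 N), for 0.2 s.
3. the click rod is at its middle click (value of joint lock_rod between 0.012 and 0.018 m), for 0.2 s.
At the end, for the whole second after the job is handed in: the block lies flat on the channel's floor between the cheeks, its long side along the channel, within 12 mm of the middle lengthwise; pointer within 2 mm of the rider's point along the scale; click rod within 3 mm of its middle click; all let go and at rest (all of step 2 and all of step 3 and x of block_center in the frame of nest_floor between -0.012 and 0.012 m and y of block_center in the frame of nest_floor between -0.006 and 0.006 m and z of block_center in the frame of nest_floor below 0.013 m and angle between the y axis of block_center and the x axis of nest_floor, either way round below 0.2 rad and angle between block_center's own z axis and vertical below 0.12 rad); the robot touches nothing.
It fails at once if a bystander is moved by more than 20 mm (distance of any of tin, big_offcut, tape_measure, small_offcut, glue_bottle, screwdriver from where it was at the start of the episode above 0.02 m).
It also fails if it takes over 72 s, if anything falls off the work surface, if the arm or the gripper's body presses on something with over 40 N, if the wrist force passes 120 N, or if a joint passes its speed limit or range.

### The arm

A 7-joint arm with a two-finger parallel gripper is mounted at the origin on the work surface; the furniture and walls round the work are solid. World frame = base frame: x ahead of the robot, y to its left, z up, the work surface at z = 0. Lengths are in m, angles in rad, forces in N, time in s.
With the tool pointing down it reaches from about 0.4 to 0.9 m from the base axis. Payload 5.6 kg.
Tool frame: the origin (TCP) lies midway between the tips of the shut fingers; the grasp point (between the pads) lies 19 mm behind it; z points along the fingers, y is the line along which they close (so a half turn about z gives the same grasp; the last joint's range is limited). The gripper opens to 92 mm and grips with 3 to 60 N. Pads are 20 mm wide; open, the fingers measure 128 mm over their backs; the gripper's body (75 mm by 189 mm) begins 69 mm behind the grasp point.
Start: joints at [-1.383, 0.468, -0.012, 1.603, 0.006, 1.071, -0.056], TCP at [0.149, 0.633, 0.215] pointing down, gripper open.
Joint ranges: [-2.53, 2.53], [-0.31, 2.02], [-1.57, 1.55], [0.28, 2.44], [-1.29, 4.43], [0.15, 1.84], [-2.92, 2.92]. Speed limits (rad/s): [2.57, 2.57, 3.14, 3.14, 3.14, 3.14, 3.14].

### API

Orientations are given as a 3x3 rotation matrix whose columns are the frame's x, y, z axes.
In Python, from station import env, effector, solver, viewer, workorder, search_frame, tip_of gives the robot as it stands. Calls block until the motion is done:
- env.reach(position, orientation): joint-space move of the TCP to a pose.
- env.movel(position, frame=None, rate=0.15): straight line of the TCP; frame=None keeps the orientation; rate is the mean speed in m/s.
- env.goto_joints(angles): joint-space move.
- effector.release() and effector.grasp(squeeze=None): open the fingers fully, or close them until they stop; squeeze is the grip in N (None keeps the last).
- env.pause(seconds).
- solver.inverse_kinematics(position, orientation): joint angles nearest the present ones, or None.
- env.sense(): the state.
- viewer.read_camera(name): name is "scene" or "top"; returns (picture, depth): 400x640x3 uint8, red, green, blue; 400x640 float32, m along the optical axis (not along the pixel's ray), 0 where there is no reading.
- viewer.camera_info(name): a dict with "intrinsics" (3x3 intrinsics, pixels), "dist_coeffs" ([k1, k2, p1, p2, k3] as OpenCV has them; the pictures are not rectified), "eye" and "rotation" of the camera in the world. Camera axes: x right, y up, looking along -z (the intrinsics and any distortion apply to the point x, -y, -z); pixel columns grow to the right and rows downward; lengths in m; the calibration is good to about 2 mm. A picture is of the moment at which its call begins. camera_info takes no time and is no camera call.
A pose or a line that the arm cannot do raises env.PlanningError and nothing moves.
- workorder.finish_job(): hands the job in; it is judged then, once.
Trained networks look in the newest picture that a camera, given by its name, has taken for a name from the list of things; names that differ only in an ending like _2 or _b are one class to them, and where a whole thing is asked for, a point or a joint stands for the part that bears it (a point fixed in the world has none). Each returns a list of dicts, best first, with "score" (0 to 1); they miss things now and then, are a little off and sometimes report something else, mostly with a low value. They report only what shows in the picture. A call takes as long as a camera call.
- search_frame(camera, name): "at" ([x, y, z] in m, in world coordinates, good to about 4 mm: the middle of the surface that is visible of it).
- tip_of(camera, name): "at" ([x, y, z] in m, in world coordinates, good to about 4 mm: a listed point, or the origin of a listed thing).
The state is a dict: "t": time; "joint_positions": joint angles; "joint_velocities": joint speeds; "tau": joint torques, N m; "ee_pos": TCP position; "tcp_rot": TCP orientation; "wrist_force": force on the tool from outside, world axes, zero at the start; "moment": the same for the moment, N m; "gripper_width": finger opening in m; "grasp_force": force on a finger pad.
Only numpy, scipy, OpenCV 4.12 (cv2) and the standard library are available. Lean on these libraries where they do the work, as an engineer would, in place of code of your own. Each camera call takes 0.05 s, during which the arm holds its last target. There are 200 camera calls.

## Working session

There is one attempt and no reset: what is moved stays moved. The work goes in short steps, each a Python script; the robot and the scene stay as the last script left them, time stands still between calls to the robot, and variables do not carry over. Pictures are saved under pics/ and viewed, at most 10 in all, crops included, and the job is handed in when it is done.

```bash
ls; mkdir -p pics
cat > h.py <<'E'
import numpy as np, cv2
from station import env, effector, solver, viewer, workorder, search_frame, tip_of
def snap(cam,fn):
    p,d=viewer.read_camera(cam); cv2.imwrite('pics/'+fn,p[:,:,::-1]); np.savez('pics/'+cam,p=p,d=d); return p,d
def px2w(cam,u,v,d=None,z=None):
    c=viewer.camera_info(cam); K=np.array(c['intrinsics']);D=np.array(c['dist_coeffs'])
    q=cv2.undistortPoints(np.array([[[u,v]]],float),K,D)[0,0]
    r=np.array(c['rotation'])@np.array([q[0],-q[1],-1.]); e=np.array(c['eye'])
    s=d if d is not None else (z-e[2])/r[2]
    return e+s*r
def w2px(cam,P):
    c=viewer.camera_info(cam); R=np.array(c['rotation']); q=R.T@(np.array(P)-np.array(c['eye']))
    return cv2.projectPoints(np.array([[q[0],-q[1],-q[2]]]),np.zeros(3),np.zeros(3),np.array(c['intrinsics']),np.array(c['dist_coeffs']))[0].ravel()
def down(a): # tool y axis at angle a in world xy
    y=np.array([np.cos(a),np.sin(a),0]); z=np.array([0,0,-1.]); return np.column_stack([np.cross(y,z),y,z])
E
python3 - <<'E'
from h import *
np.set_printoptions(precision=4,suppress=True)
for c in('scene','top'):
    snap(c,c+'0.png'); print(c,viewer.camera_info(c)['eye'])
    for n in['block_center','cradle','slide_base','nest_floor','pointer_tip','mark_tip','crank_hub','crank_handle','rod_knob']:
        print(n,[(np.round(r['at'],4).tolist(),round(r['score'],2)) for r in tip_of(c,n)[:3]])
s=env.sense();print(s['t'],s['tcp_rot'])
E
```

```text
pics
scene [-0.0052 -0.9838  0.6408]
block_center [([0.4004, -0.2569, 0.0208], 0.75)]
cradle [([0.3973, -0.2545, -0.0002], 0.86), ([0.5209, -0.1677, 0.1015], 0.34)]
slide_base [([0.5616, -0.0481, 0.0034], 0.69)]
nest_floor [([0.5642, -0.0343, 0.0457], 0.68)]
pointer_tip [([0.5148, -0.028, 0.022], 0.89), ([0.5181, 0.0007, 0.0169], 0.19)]
mark_tip [([0.5168, -0.0001, 0.0178], 0.61)]
crank_hub [([0.5517, -0.1996, 0.0789], 0.89)]
crank_handle [([0.5233, -0.1652, 0.1012], 0.54)]
rod_knob [([0.5727, 0.166, 0.0393], 0.65), ([0.3645, -0.1287, -0.0004], 0.15)]
top [0.3925 0.011  1.3648]
block_center [([0.4025, -0.2569, 0.0224], 0.84)]
cradle [([0.3929, -0.2566, -0.0024], 0.46)]
slide_base [([0.5619, -0.0439, 0.0015], 0.82), ([0.4292, 0.0216, -0.0007], 0.72)]
nest_floor [([0.5602, -0.0302, 0.0412], 0.67), ([0.5494, -0.3995, -0.0005], 0.45)]
pointer_tip [([0.5155, -0.0314, 0.0186], 0.8)]
mark_tip [([0.5137, 0.0016, 0.0217], 0.45)]
crank_hub [([0.393, -0.2571, -0.0017], 0.2)]
crank_handle [([0.5221, -0.1624, 0.0959], 0.39)]
rod_knob [([0.5718, 0.1676, 0.0412], 0.63)]
1.0 [[-0.9735  0.2288  0.    ]
 [ 0.2288  0.9735  0.    ]
 [-0.      0.     -1.    ]]
```

```bash
python3 - <<'E'
import cv2
im=cv2.imread('pics/top0.png'); cv2.imwrite('pics/top0c.png',im)
E
ls pics
```

```text
scene.npz
scene0.png
top.npz
top0.png
top0c.png
```

View pics/top0.png

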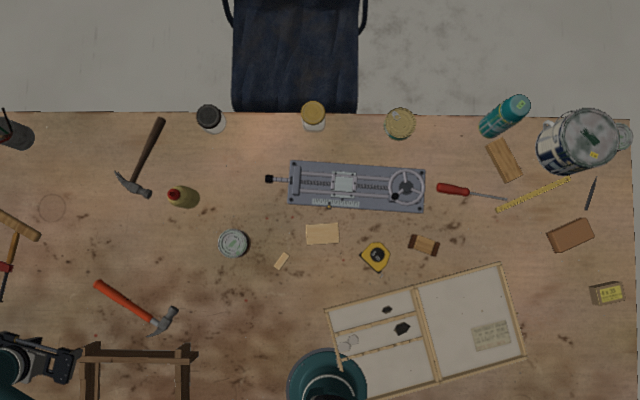

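View pics/scene0.png

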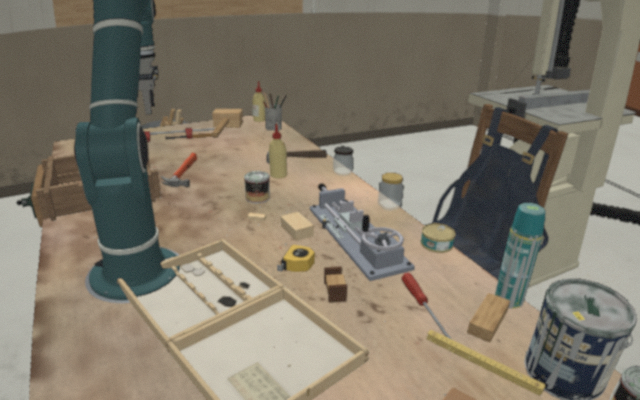

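The top view shows the slide spanning (290,161)–(425,212), with the handle at (394,196) and the cradle at (423,244). The scene view agrees with this, and the way to the cradle and slide is clear. Next I'll crop in for yaw and pointer detail.

Run:
```python
from h import *
np.set_printoptions(precision=4,suppress=True)
a=cv2.imread('pics/top0.png');b=cv2.imread('pics/scene0.png')
R=lambda i,x0,y0,x1,y1,s:cv2.resize(i[y0:y1,x0:x1],None,fx=s,fy=s,interpolation=cv2.INTER_CUBIC)
cv2.imwrite('pics/c1.png',np.vstack([R(a,280,150,440,215,5),R(a,360,225,440,260,5).repeat(1,0) if 0 else np.hstack([R(a,400,230,440,260,8),R(b,300,175,420,215,4)[:160].repeat(1,0) if 0 else cv2.resize(R(b,320,195,380,225,8),(480,240))])]))if 0 else None
t=R(a,280,150,440,215,5)
l=R(a,400,230,440,258,9); r=R(b,318,200,366,228,9)
w=np.zeros((252,800,3),np.uint8); w[:,:360]=l; w[:,365:797]=r
cv2.imwrite('pics/c1.png',np.vstack([t,w]))
# plate rect by depth
d=np.load('pics/top.npz')['d']
pts=[]
for v in range(150,260):
    for u in range(270,445):
        if d[v,u]>0:
            p=px2w('top',u,v,d=d[v,u]); pts.append([u,v,*p])
pts=np.array(pts); np.save('pics/pts.npy',pts)
def rect(m):
    q=pts[m][:,2:4].astype(np.float32); r=cv2.minAreaRect(q); print(len(q),r, q.mean(0))
P=pts
rect((P[:,4]>.008)&(P[:,3]<.12)&(P[:,3]>-.26)&(P[:,2]>.48)&(P[:,2]<.64))
c=(P[:,2]>.36)&(P[:,2]<.44)&(P[:,3]<-.21)&(P[:,3]>-.305)
rect(c&(P[:,4]>.006)); rect(c&(P[:,4]>.036)); rect(c&(P[:,4]>.025)&(P[:,4]<.035))
print(np.median(P[c&(P[:,4]>.025)&(P[:,4]<.035)][:,4]), np.median(P[:,4][(P[:,2]>.4)&(P[:,2]<.48)]))
```

```text
Traceback (most recent call last):
  File "h.py", line 6, in px2w
    c=viewer.camera_info(cam); K=np.array(c['intrinsics']);D=np.array(c['dist_coeffs'])
ValueError: time passes only in moves, steps and waits
```

View pics/c1.png

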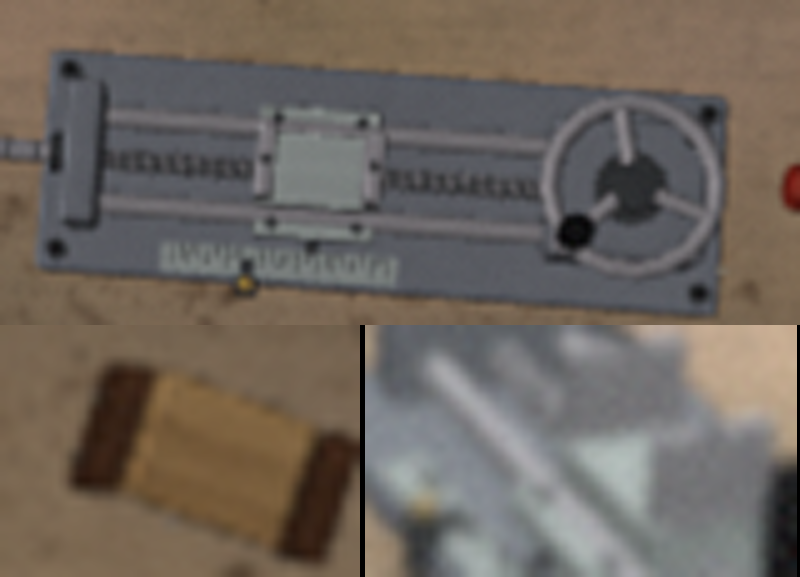

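The crop shows the plate corners at (52,52), (727,97), (717,313) and (40,270), the pointer at about (311,248) and the rider tip at about (247,266). The block sits in its cradle, tilted by about -0.31 rad. Next: metric coordinates.

```bash
cat > fix.py <<'E'
s=open('h.py').read()
s=s.replace("viewer.camera_info(cam); K","CI(cam); K").replace("c=viewer.camera_info(cam); R","c=CI(cam); R")
s=s.replace("def snap","_c={}\ndef CI(n):\n    if n not in _c: _c[n]=viewer.camera_info(n)\n    return _c[n]\ndef snap")
open('h.py','w').write(s)
E
python3 fix.py
python3 - <<'E'
from h import *
np.set_printoptions(precision=4,suppress=True)
T=lambda x,y,z:px2w('top',(x+.5)/5-.5+280,(y+.5)/5-.5+150,z=z)
C=np.array([T(x,y,.014)for x,y in[(52,52),(727,97),(717,313),(40,270)]]); print(C)
yd=(C[0]+C[3]-C[1]-C[2])/2; print('plate',np.linalg.norm(yd),np.arctan2(-yd[0],yd[1]))
yaw=np.arctan2(-yd[0],yd[1]); Y=np.array([-np.sin(yaw),np.cos(yaw),0]); org=C.mean(0)+.025*Y; print('org',org)
print('nest pred',T(319,172,.044), 'hub',T(631,187,.076),'handle top',T(575,231,.12))
p=T(311,248,.02);m=T(247,266,.02);print('p,m',p,m,(m-p)@Y)
B=lambda x,y,z:px2w('top',(x+.5)/9-.5+400,(y-325+.5)/9-.5+230,z=z)
print('block',np.array([B(x,y,.03)for x,y in[(155,375),(315,430),(280,548),(125,495)]]))
d=np.load('pics/top.npz')['d']; P=[]
for v in range(150,260):
    for u in range(270,445):
        if d[v,u]>0: P.append(px2w('top',u,v,d=d[v,u]))
P=np.array(P)
def rect(m):
    q=P[m][:,:2].astype(np.float32); print(len(q),cv2.minAreaRect(q),q.mean(0),np.median(P[m][:,2]))
rect((P[:,2]>.008)&(P[:,1]<.12)&(P[:,1]>-.26)&(P[:,0]>.48)&(P[:,0]<.64))
c=(P[:,0]>.36)&(P[:,0]<.44)&(P[:,1]<-.21)&(P[:,1]>-.305)
rect(c&(P[:,2]>.008)); rect(c&(P[:,2]>.02)&(P[:,2]<.035))
E
```

```text
[[ 0.6283  0.1141  0.014 ]
 [ 0.6083 -0.262   0.014 ]
 [ 0.4877 -0.256   0.014 ]
 [ 0.5066  0.1183  0.014 ]]
plate 0.3756948136183686 -0.05180744006104541
org [ 0.559  -0.0464  0.014 ]
nest pred [ 0.5593 -0.034   0.044 ] hub [ 0.5495 -0.1982  0.076 ] handle top [ 0.5212 -0.1624  0.12  ]
p,m [ 0.5202 -0.0309  0.02  ] [0.5098 0.0042 0.02  ] 0.0344756916936116
block [[ 0.4239 -0.2356  0.03  ]
 [ 0.4078 -0.2842  0.03  ]
 [ 0.3722 -0.2735  0.03  ]
 [ 0.3876 -0.2265  0.03  ]]
5919 ((0.5545741319656372, -0.07096205651760101), (0.3811129927635193, 0.1302507072687149), 86.78429412841797) [ 0.5546 -0.0693] 0.019613441545883292
428 ((0.397901326417923, -0.2558819353580475), (0.07554115355014801, 0.04167431592941284), 72.43626403808594) [ 0.3977 -0.2544] 0.029866761783003626
291 ((0.3979121744632721, -0.25588563084602356), (0.07555007189512253, 0.04166874289512634), 72.45954132080078) [ 0.3978 -0.2555] 0.028579344147336094
```

```bash
cat >> h.py <<'E'
np.set_printoptions(precision=4,suppress=True)
def st(tag=''):
    s=env.sense(); print(tag,'t%.1f'%s['t'],'p',s['ee_pos'],'w%.4f'%s['gripper_width'],'F',np.round(s['wrist_force'],1),'gf%.1f'%s['grasp_force']); return s
def ang(a): # equivalent tool angle nearest present tool y
    y=env.sense()['tcp_rot'][:,1] if hasattr(env.sense()['tcp_rot'],'shape') else np.array(env.sense()['tcp_rot'])[:,1]
    return a if np.cos(a)*y[0]+np.sin(a)*y[1]>=0 else a+np.pi
BY=-0.306; SY=-0.054
E
python3 - <<'E'
from h import *
b=np.array([.3985,-.256])
R=None
p0=env.sense()['ee_pos']
env.movel([p0[0],p0[1],.30],rate=.3)
# choose the tool angle (mod pi) with joint 7 nearest the middle
best=min([a for a in(BY,BY+np.pi)],key=lambda a:(lambda q:9 if q is None else abs(q[6]))(solver.inverse_kinematics([*b,.2],down(a))))
R=down(best); print(best)
env.reach([*b,.16],R); st('above')
env.movel([*b,.014],R,rate=.15); st('low')
effector.grasp(20); st('grip')
env.movel([*b,.12],R,rate=.2); st('lift')
snap('scene','s1.png')
q=np.array([.44,-.36])
env.movel([*q,.06],R,rate=.25); env.movel([*q,.0055],R,rate=.08); st('down')
effector.release(); st('rel'); env.movel([*q,.11],R,rate=.25)
snap('top','t1.png')
print([ (r['at'],r['score']) for r in search_frame('top','block_center')[:3]])
E
```

```text
-0.306
above t4.7 p [ 0.399  -0.2555  0.16  ] w0.0922 F [-0.1 -0.8  0.1] gf0.0
low t5.8 p [ 0.3989 -0.2564  0.0146] w0.0921 F [ 0.6 -0.7  0.1] gf0.0
grip t6.6 p [ 0.3985 -0.256   0.014 ] w0.0402 F [ 0.5 -0.   0.2] gf19.9
lift t7.3 p [ 0.3982 -0.2553  0.1194] w0.0404 F [-0.4  0.2 -0.4] gf19.9
down t8.9 p [ 0.4398 -0.3602  0.0053] w0.0402 F [-0.2  0.   0.4] gf19.9
rel t9.7 p [ 0.44   -0.36    0.0055] w0.0918 F [0.4 0.1 0.2] gf0.0
[([0.4453, -0.3543, 0.0211], 0.69), ([0.5551, -0.064, 0.0167], 0.22)]
```

Run:
```python
from h import *
Y=np.array([-np.sin(SY),np.cos(SY)]);X=np.array([Y[1],-Y[0]]);o=np.array([.5605,-.0325])
for cam in('top','scene'):
    d=np.load(f'pics/{cam}.npz')['d']; P=[]
    vs,us=(range(150,215),range(300,400)) if cam=='top' else (range(180,270),range(300,400))
    for v in vs:
        for u in us:
            if d[v,u]>0: P.append(px2w(cam,u,v,d=d[v,u]))
    P=np.array(P); s=(P[:,:2]-o)@X; t=(P[:,:2]-o)@Y
    for zr in((.06,.085),(.038,.05)):
        m=(abs(t)<.045)&(abs(s)<.04)&(P[:,2]>zr[0])&(P[:,2]<zr[1])
        if m.sum()<5: print(cam,zr,m.sum()); continue
        print(cam,zr,m.sum(),'z',np.median(P[m,2]),'s',np.percentile(s[m],[1,50,99]),'t',np.percentile(t[m],[1,25,50,75,99]))
    if cam=='top':
        m=(abs(t+.155+.012)<.065)&(abs(s)<.06)&(P[:,2]>.064)&(P[:,2]<.1)
        print('wheel',m.sum(),(cv2.minEnclosingCircle(P[m][:,:2].astype(np.float32))), np.median(P[m,2]))
im=cv2.imread('pics/t1.png');print(im.shape)
c=cv2.resize(im[150:270,300:500],None,fx=4,fy=4,interpolation=cv2.INTER_CUBIC);cv2.imwrite('pics/t1c.png',c)
print(w2px('top',[.44,-.36,.02]),env.sense()['joint_positions'])
for a in(BY+np.pi/2,BY-np.pi/2): print(a,solver.inverse_kinematics([.44,-.36,.1],down(a)))
for a in(SY,SY+np.pi): print(a,solver.inverse_kinematics([.56,-.033,.1],down(a)))
```

```text
top (0.06, 0.085) 109 z 0.07265067681944415 s [-0.0194 -0.0014  0.0172] t [-0.0349 -0.0298  0.0225  0.0277  0.0323]
top (0.038, 0.05) 255 z 0.04275248603928339 s [-0.0208 -0.0012  0.0189] t [-0.0261 -0.0137 -0.0018  0.01    0.0239]
wheel 132 ((0.5501796007156372, -0.1796732097864151), 0.043174903839826584) 0.07272710168307694
scene (0.06, 0.085) 49 z 0.07109284104545732 s [-0.0193 -0.003   0.0174] t [-0.0396 -0.0345  0.0219  0.0252  0.0316]
scene (0.038, 0.05) 83 z 0.044712614611610024 s [-0.0217 -0.0105  0.0141] t [-0.0375 -0.0107  0.0089  0.0206  0.0292]
(400, 640, 3)
[461.0602 229.8226] [ 0.0428  0.5622  0.7709  1.929  -0.5124  0.8591  0.7781]
1.2647963267948965 [ 0.3423  0.49    0.3639  1.9147 -0.2407  0.7791  2.1042]
-1.8767963267948966 [-0.1672  0.7636  1.1281  1.9441 -0.8361  1.0012 -0.516 ]
-0.054 [-0.5476  0.5481  0.7139  1.9492 -0.4849  0.8213  0.3797]
3.0875926535897933 [-0.901   1.0068  1.4057  1.9666 -1.0854  1.23   -2.2631]
```

View pics/t1c.png

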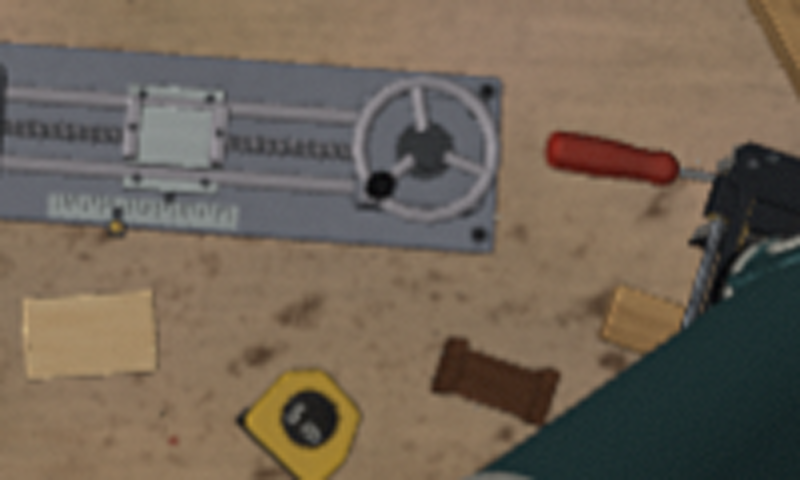

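Block stands on the bench at (635,320), cradle empty, bystanders untouched. I'll regrasp it by the end faces and seat it.

Run:
```python
from h import *
q=np.array([.44,-.36]); R=down(BY+np.pi/2)
env.reach([*q,.11],R)
env.movel([*q,.0045],R,rate=.12); effector.grasp(20); st('regrip')
env.movel([*q,.17],R,rate=.25)
n=np.array([.560,-.0335]); R=down(SY)
env.reach([*n,.17],R); st('over')
env.movel([*n,.085],R,rate=.15); st('cheektop')
for z in(.075,.065,.057,.052,.0500):
    env.movel([*n,z],R,rate=.06); s=st(z)
    if np.linalg.norm(s['wrist_force'])>12: print('STOP');break
else:
    snap('top','t2.png');snap('scene','s2.png')
```

```text
regrip t13.3 p [ 0.44   -0.36    0.0046] w0.0500 F [0.3 0.9 0.7] gf20.0
over t15.8 p [ 0.5597 -0.0344  0.1696] w0.0500 F [ 0.3  0.7 -0.1] gf20.0
cheektop t16.5 p [ 0.5605 -0.034   0.0856] w0.0502 F [-1.   0.2 -0. ] gf20.0
0.075 t16.8 p [ 0.5599 -0.0334  0.075 ] w0.0496 F [-0.1 -0.4  0.1] gf20.0
0.065 t17.1 p [ 0.5596 -0.0335  0.0645] w0.0497 F [ 0.4 -0.2 -0.2] gf20.0
0.057 t17.4 p [ 0.5596 -0.0335  0.0565] w0.0503 F [-1.1  0.4 -0.2] gf20.0
0.052 t17.7 p [ 0.5598 -0.0335  0.0517] w0.0499 F [-0.9 -0.4  0.4] gf20.0
0.05 t17.9 p [ 0.56   -0.0335  0.05  ] w0.0501 F [-0.4  0.3 -0.8] gf20.0
```

```bash
cat >> h.py <<'E'
HUB=np.array([.551,-.1995])
def circ(a0,a1,R,z,rate=.15,step=20):
    n=max(1,int(np.ceil(abs(a1-a0)/step))); mx=0
    for a in np.linspace(a0,a1,n+1)[1:]:
        r=np.radians(a); p=HUB+.045*np.array([np.cos(r),np.sin(r)])
        env.movel([*p,z],R,rate=rate)
        s=env.sense(); f=np.linalg.norm(s['wrist_force']); mx=max(mx,f)
        if f>35: print('STOP at',a,f); return a
    print('maxF',mx); return a1
E
python3 - <<'E'
from h import *
R=down(SY); p=env.sense()['ee_pos']
effector.release(); env.movel([.56,-.0335,.15],R,rate=.25)
snap('top','t3.png'); print('block',[(r['at'],r['score']) for r in tip_of('top','block_center')[:2]])
a=np.radians(128.3); h=HUB+.045*np.array([np.cos(a),np.sin(a)])
env.movel([*h,.15],R,rate=.25); env.movel([*h,.088],R,rate=.15); st('at handle')
effector.grasp(8); s=st('gripped')
if .015<s['gripper_width']<.024:
    e=circ(128.3,128.3-90,R,.088); st('q')
E
```

```text
block []
at handle t20.7 p [ 0.5236 -0.1635  0.0881] w0.0918 F [ 0.8 -0.1  1. ] gf0.0
gripped t21.8 p [ 0.5234 -0.1644  0.088 ] w0.0191 F [ 2.7 -1.  -1.3] gf8.0
maxF 8.402230522150564
q t23.1 p [ 0.5871 -0.1717  0.0879] w0.0187 F [ 5.7  1.9 -5.9] gf8.0
```

Run:
```python
from h import *
R=down(SY)
e=circ(38.3,128.3-540,R,.088); s=st('end'); print(e)
effector.release(); p=env.sense()['ee_pos']
env.movel([p[0],p[1],.16],R,rate=.3); env.movel([.44,-.30,.2],R,rate=.4); st('away')
for c in('top','scene'):
    snap(c,c+'4.png')
    for n in('pointer_tip','mark_tip','nest_floor','block_center','crank_handle','crank_hub'):
        print(c,n,[(np.round(r['at'],4).tolist(),round(r['score'],2)) for r in tip_of(c,n)[:2]])
a=cv2.imread('pics/top4.png');b=cv2.imread('pics/scene4.png')
Z=lambda i,x0,y0,x1,y1,s:cv2.resize(i[y0:y1,x0:x1],None,fx=s,fy=s,interpolation=cv2.INTER_CUBIC)
cv2.imwrite('pics/c4.png',np.vstack([Z(a,300,165,380,215,8)[:, :640],Z(b,310,195,374,210,10)]))
```

```text
maxF 10.30028996471119
end t28.8 p [ 0.5774 -0.2381  0.0883] w0.0187 F [ 0.6 -5.7 -4. ] gf8.0
-411.7
away t30.9 p [ 0.4389 -0.2999  0.1994] w0.0921 F [0.8 0.4 0.5] gf0.0
top pointer_tip [([0.5179, -0.001, 0.0217], 0.74)]
top mark_tip [([0.5164, 0.0023, 0.0226], 0.4)]
top nest_floor []
top block_center [([0.5635, -0.0039, 0.0554], 0.49)]
top crank_handle [([0.5756, -0.2377, 0.0978], 0.61), ([0.5742, 0.17, 0.0412], 0.26)]
top crank_hub [([0.5519, -0.2036, 0.0788], 0.82)]
scene pointer_tip [([0.5148, 0.0023, 0.022], 0.51)]
scene mark_tip [([0.517, 0.0011, 0.0155], 0.47)]
scene nest_floor [([0.5661, -0.0048, 0.0437], 0.8), ([0.3631, -0.131, -0.0008], 0.44)]
scene block_center [([0.5769, -0.2394, 0.1009], 0.62), ([0.5578, -0.0029, 0.0521], 0.37)]
scene crank_handle [([0.5741, -0.2406, 0.1015], 0.7)]
scene crank_hub [([0.551, -0.2036, 0.0804], 0.92)]
```

View pics/c4.png

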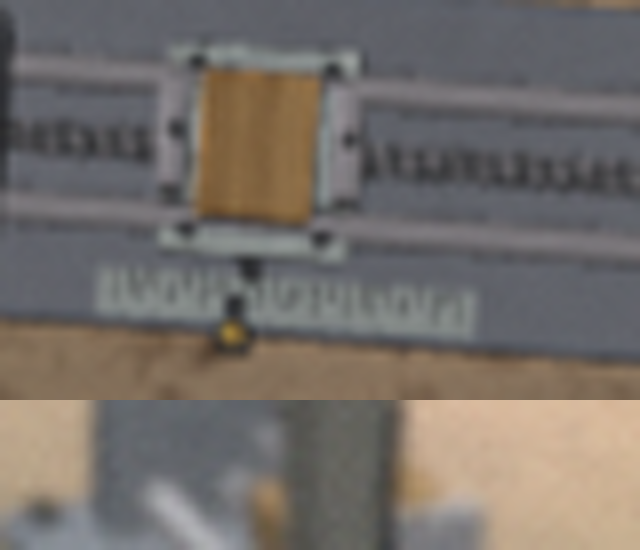

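Block is seated between the cheeks. The pointer stub is at (250,268) and the rider at about (232,320), so the pointer still looks a few mm short. I'll get a finer rectified look with averaged frames and the arm out of the sight line.

Run:
```python
from h import *
R=down(SY)
env.movel([.585,-.26,.24],R,rate=.4); st()
Y=np.array([-np.sin(SY),np.cos(SY)]);X=np.array([Y[1],-Y[0]]);o=np.array([.5605,-.0465])
def rect(cam,img):
    ts=np.arange(.075,.015,-.00025)+0; ss=np.arange(-.025,-.075,-.00025)
    g=np.array([[w2px(cam,[*(o+s*X+t*Y),.020]) for t in ts] for s in ss],np.float32)
    return cv2.resize(cv2.remap(img,g[...,0],g[...,1],cv2.INTER_CUBIC),None,fx=1.6,fy=1.6)
out=[]
for cam in('top','scene'):
    im=np.mean([viewer.read_camera(cam)[0] for _ in range(6)],0).astype(np.uint8)[:,:,::-1].copy()
    cv2.imwrite(f'pics/avg_{cam}.png',im); out.append(rect(cam,im))
    if cam=='scene':
        u,v=w2px(cam,[.515,0,.02]); u,v=int(u),int(v); print(u,v); z=cv2.resize(im[v-16:v+16,u-20:u+20],(400,320),interpolation=cv2.INTER_CUBIC)
    for n in('pointer_tip','mark_tip'): print(cam,n,[(np.round(r['at'],4).tolist(),round(r['score'],2)) for r in tip_of(cam,n)[:2]])
c=np.zeros((320+out[0].shape[0],780,3),np.uint8)
c[:out[0].shape[0],:out[0].shape[1]]=out[0]; c[:out[1].shape[0],390:390+out[1].shape[1]]=out[1]; c[-320:,:400]=z
cv2.imwrite('pics/c5.png',c); print(c.shape,out[0].shape)
```

```text
t32.1 p [ 0.5855 -0.2595  0.2395] w0.0919 F [-0.2 -0.7 -0.2] gf0.0
top pointer_tip [([0.5183, -0.0004, 0.0213], 0.53)]
top mark_tip [([0.5127, 0.0042, 0.0223], 0.47)]
329 221
scene pointer_tip [([0.5166, 0.0031, 0.0242], 0.83)]
scene mark_tip [([0.517, 0.0012, 0.0186], 0.41)]
(640, 780, 3) (320, 384, 3)
```

View pics/c5.png

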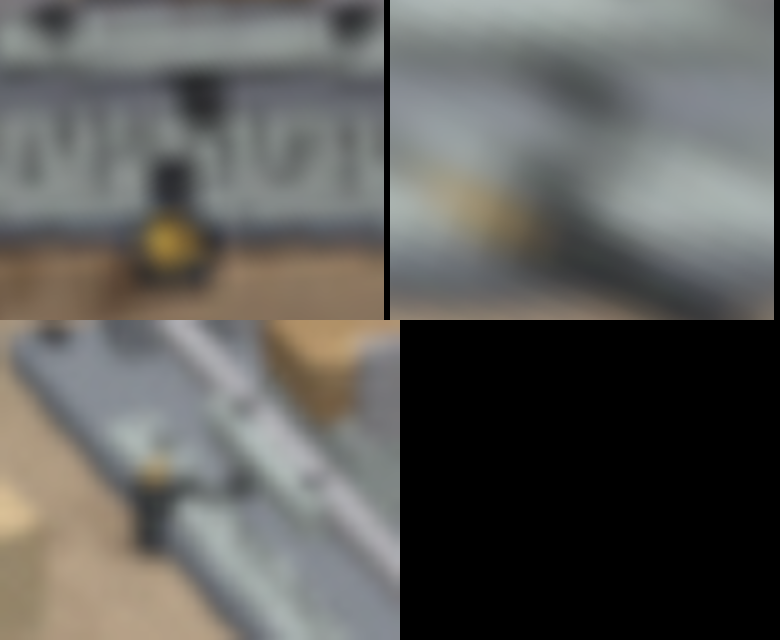

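The rectified top view (6.4 px/mm) puts the pointer at x≈203 and the rider's finger at x≈173. That is about 4.6 mm short, which agrees with the first estimate (34.5 − 30). So I'll crank 83° more and check again.

Run:
```python
from h import *
R=down(SY)
a=np.radians(-51.7); h=HUB+.045*np.array([np.cos(a),np.sin(a)])
env.movel([*h,.15],R,rate=.3); env.movel([*h,.088],R,rate=.15)
effector.grasp(8); s=st('grip')
if .015<s['gripper_width']<.024:
    circ(-51.7,-51.7-83,R,.088); st('end')
effector.release(); p=env.sense()['ee_pos']
env.movel([p[0],p[1],.16],R,rate=.3); env.movel([.585,-.26,.24],R,rate=.4); st('away')
Y=np.array([-np.sin(SY),np.cos(SY)]);X=np.array([Y[1],-Y[0]]);o=np.array([.5605,-.0465])
im=np.mean([viewer.read_camera('top')[0] for _ in range(6)],0).astype(np.uint8)[:,:,::-1].copy()
ts=np.arange(.075,.015,-.00025); ss=np.arange(-.015,-.075,-.00025)
g=np.array([[w2px('top',[*(o+s*X+t*Y),.020]) for t in ts] for s in ss],np.float32)
r=cv2.resize(cv2.remap(im,g[...,0],g[...,1],cv2.INTER_CUBIC),None,fx=1.6,fy=1.6)
k=cv2.resize(im[155:215,280:360],None,fx=4.8,fy=4.8,interpolation=cv2.INTER_CUBIC)[:,:384]
k=cv2.copyMakeBorder(k,0,max(0,384-k.shape[0]),0,0,cv2.BORDER_CONSTANT)
cv2.imwrite('pics/c6.png',np.hstack([r,k[:r.shape[0]]]))
```

```text
grip t35.1 p [ 0.5784 -0.2347  0.0879] w0.0185 F [-2.1  0.7  1.3] gf8.0
maxF 6.055072389591594
end t36.3 p [ 0.5203 -0.2307  0.0882] w0.0188 F [ 1.3  5.8 -0.8] gf8.0
away t38.3 p [ 0.5851 -0.2601  0.2391] w0.0918 F [-0.2 -0.1  0. ] gf0.0
```

View pics/c6.png

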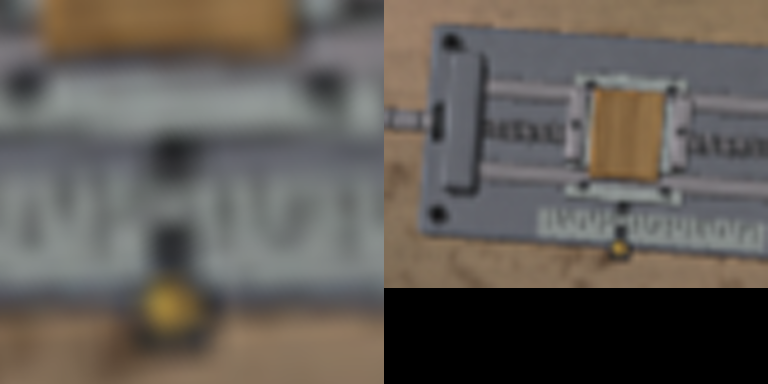

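The pointer (173,155) and the rider (172,245) now line up, and the block is still seated. Next is the click rod.

Run:
```python
from h import *
R=down(SY); Y=np.array([-np.sin(SY),np.cos(SY)])
k=np.array([.5715,.167])
env.movel([.585,-.2,.24],R,rate=.4)
env.reach([*k,.2],R); st('over')
env.movel([*k,.10],R,rate=.25); env.movel([*k,.028],R,rate=.12); st('low')
effector.grasp(40); s=st('pinch')
if .02<s['gripper_width']<.026:
    for i in range(1,6):
        env.movel([*(k-.003*i*Y),.028],R,rate=.05); st(i)
    effector.release(); st('rel')
    p=k-.015*Y; env.movel([*p,.2],R,rate=.3)
    env.movel([.50,.10,.28],R,rate=.4) if 0 else None
    env.pause(.3); 
    env.reach([.35,.30,.30],R); st('away')
    im=np.mean([viewer.read_camera('top')[0] for _ in range(4)],0).astype(np.uint8)[:,:,::-1].copy()
    a=cv2.imread('pics/avg_top.png')
    f=lambda i:cv2.resize(i[155:215,255:365],None,fx=6,fy=6,interpolation=cv2.INTER_CUBIC)[:298]
    cv2.imwrite('pics/c7.png',np.vstack([f(a),f(im)]))
    print([(r['at'],r['score']) for r in tip_of('top','rod_knob')[:2]])
```

```text
over t40.2 p [0.5723 0.1648 0.2003] w0.0921 F [ 0.1 -0.7  0.6] gf0.0
low t41.5 p [0.5722 0.1671 0.0287] w0.0918 F [ 0.4 -0.4 -0.1] gf0.0
pinch t42.6 p [0.5736 0.1668 0.0282] w0.0226 F [ 4.3 -0.4 -3.7] gf40.0
1 t42.9 p [0.5735 0.1652 0.0282] w0.0226 F [ 6.2  2.  -5.3] gf40.0
2 t43.1 p [0.5734 0.1633 0.0282] w0.0230 F [ 6.3  4.9 -5.8] gf40.0
3 t43.4 p [0.5731 0.1591 0.0282] w0.0226 F [ 6.  -0.6 -4.4] gf40.0
4 t43.6 p [0.5728 0.1532 0.0282] w0.0224 F [ 4.8 -2.3 -2.2] gf40.0
5 t43.9 p [0.5727 0.1516 0.0282] w0.0225 F [ 4.6 -0.2 -4.9] gf40.0
rel t45.0 p [0.5707 0.152  0.028 ] w0.0920 F [ 0.4 -0.3  0.1] gf0.0
away t47.1 p [0.3508 0.2995 0.2998] w0.0919 F [ 0.2  0.4 -0.2] gf0.0
[([0.5727, 0.1527, 0.0423], 0.67), ([0.4302, 0.0224, -0.0011], 0.54)]
```

View pics/c7.png

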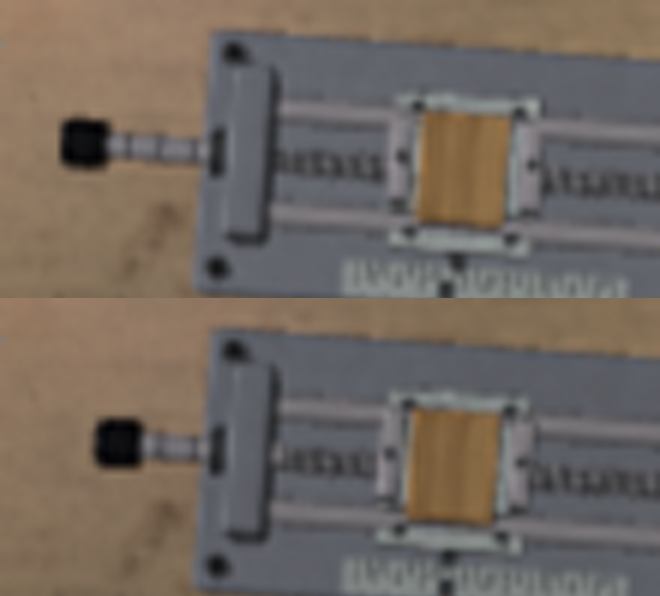

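The knob moved from (85,143) to (119,443 − 298), which is about 15 mm, so the rod is at its middle click. The carriage and block are unchanged. Handing in.

Run:
```python
from h import *
print(workorder.finish_job())
```

```text
the job is handed in; nothing more can be done
None
```

I've handed the job in: the block is seated in the channel, the pointer is lined up with the rider, and the click rod is at its middle click. The camera pictures confirm all three, but the hand-in gave no verdict.

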